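Gauge the groove in a rail and sort it by depth

ROBOT

A 7-joint arm with a two-finger parallel gripper is mounted at the origin on the work surface. World frame = base frame: x ahead of the robot, y to its left, z up, the work surface at z = 0. Lengths are in m, angles in rad, forces in N, time in s.
With the tool pointing down it reaches from about 0.35 to 0.9 m from the base axis. Payload 19.9 kg.
Tool frame: the origin (TCP) lies at the very end of the fingers, on their centre line; the grasp point (between the pads) lies 19 mm behind it (manip.grip_depth is the distance from the TCP to the grasp point, in m); z points along the fingers, y is the line along which they close (so a half turn about z gives the same grasp; the last joint's range is limited). The gripper opens to 94 mm and grips with 3 to 60 N. Pads are 16 mm wide; open, the fingers measure 119 mm over their backs; the gripper's body (75 mm by 177 mm) begins 78 mm behind the grasp point.
Start: joints at [-1.284, 0.417, -0.01, 1.614, 0.005, 1.111, -0.053], TCP at [0.202, 0.592, 0.205] pointing down, gripper open.
Joint ranges: [-2.81, 2.81], [-0.39, 2.02], [-1.27, 1.25], [0.06, 2.57], [-1.19, 4.33], [0.19, 2], [-2.82, 2.82]. Speed limits (rad/s): [1.89, 1.89, 2.39, 2.39, 3.01, 3.01, 3.01].

INTERFACE

Orientations are given as a unit quaternion [w, x, y, z].
In Python, from station import get_obs, eyes, manip gives the robot as it stands.
- The arm moves only by the tool servo_tool, never from a script. Its argument "plan" is a list of rows, each a list of 7 numbers: the gripper command: -1 is shut, 1 is fully open, values between are in proportion, then the shift along the tool's x, y, z in units of 25 mm (1.0 is 25 mm), then the turn, a rotation vector about the tool's x, y, z in units of 5 degrees (1.0 is 5 degrees). In form: [[fingers, dx, dy, dz, rx, ry, rz], ...]. A call has 1 to 20 rows; each row shifts and turns the commanded pose from where the row before left it, along the tool's axes as they then stand; what a row does not reach is not made up. A row lasts 1/12 s, in which the tool goes at most 41.7 mm and 7.16 degrees, less where a joint would pass 70% of its speed; a pose out of reach is approached as far as the arm can. A call is refused whole if a number of a shift passes 1 or a number of a turn 1, either way. A call with a gripper value outside its range is refused whole. The fingers move at their own pace and stop on an object; "newtons" is the grip in N (left out, the last holds). Time passes only in rows, so rows that do not move let the fingers close. It gives the time, the measured TCP pose, the force, the opening and the grip force at its end, in the units of the state.
- get_obs(): the state, without advancing time (a new reading comes with each control period).
- eyes.get_image(name): name is "scene" or "top" or "wrist"; returns a dict with "frame" (400x640x3 uint8, red, green, blue), "range_z" (400x640 float32, m along the optical axis (not along the pixel's ray), 0 where there is no reading), "camera_matrix" (3x3 intrinsics, pixels), "R" (3x3) and "t" (3): a world point X has camera coordinates R X + t. Camera axes: x right, y down, z forward; pixel columns grow to the right and rows downward; lengths in m; the calibration is good to about 2 mm. A picture is of the moment at which its call begins.
- manip.finish_job(): hands the job in; it is judged then, once.
The state is a dict: "t": time; "joints": joint angles; "qd": joint speeds; "joint_efforts": joint torques, N m; "tool_pos": TCP position; "tcp_rot": TCP orientation; "ft_force": force on the tool from outside, world axes, zero at the start; "torque": the same for the moment, N m; "opening": finger opening in m; "grasp_force": force on a finger pad.
Only numpy, scipy, OpenCV 4.12 (cv2) and the standard library are available. Lean on these libraries where they do the work, as an engineer would, in place of code of your own. Each camera call takes 0.05 s, during which the arm holds its last target. There are 200 camera calls.

TASK

Take the depth gauge from its wooden stand, set it squarely across the groove of the rail with the probe in the groove, press gently until its base sits flat and firm on the wood, hold it there a second, and stand it back in its block with the reading still on it. If the groove is 10 mm deep or more, lay the rail in the plywood carrier with the bar handle, groove up; if it is shallower, lay it in the plain grey recut tray, groove up. Leave the other tools on the table where they are.

Things in the scene. Friction and masses are not known exactly. Their poses are not given: they have to be found in the camera images.
- gauge: Depth gauge, 0.15 kg, upright. Origin: centre of the underside of its steel base, a bar 50 (x) x 20 (y) x 8 mm (z). On the base stands a sleeve 24 (x) x 20 (y) mm, from 8 to 58 mm above the underside: hold it by its two faces across y (20 mm apart). A sprung 4 mm probe rod runs along z through sleeve and base and stands out above the sleeve, ending in an 11 mm cap 68 to 88 mm above the underside.
- probe (a joint): The gauge's reading: how far the probe's tip stands out below the base, in m; 0.020 fully out (start), 0 flush. A 2 N spring pushes it out, a 4 N friction brake holds it: 6 N on the tip pushes it in, less does not move it. It stays there when the gauge is lifted, so once the base has been pressed flat it reads the groove's depth. Pressing the tip on anything else above 6 N spoils the reading.
- stand_seat (a point): Centre of the top of the gauge's stand, a fixed wooden block 86 (x) x 60 (y) x 40 mm (z); the gauge stands there on its base. In the centre a 16 x 16 mm hole goes right through the block for the probe. Axes are those of the block.
- rail: Loose grooved wooden rail, 140 (x) x 54 (y) mm, 26 to 29 mm thick (z; each is sawn a little differently), about 0.15 kg, lying flat, groove up. Origin: centre of its underside. One groove 8 mm wide runs end to end along the middle of its top face (along x), 5 to 14 mm deep. Pressing the gauge on with 10 to 20 N in all (6 N of it on the probe) seats it; over 35 N bruises the wood.
- carrier_in (a point): Centre of the inner floor of the carrier for good rails: a fixed plywood tray 130 (x) x 190 (y) mm with a lip whose top is 12 mm above the table; inner floor 118 x 178 mm, 6 mm above the table. It has a bar handle at its +y end, 68 mm high, 99 mm from the centre. Axes are those of the tray.
- recut_in (a point): Centre of the inner floor of the recut tray: plain fixed grey plastic tray of the same size and lip as the carrier, without a handle. Axes are those of the tray.
- spacers: Bystander: stack of steel spacer rings, 44 mm diameter, 30 mm high. Origin at the underside.
- cutter: Bystander: grooving cutter lying flat, steel disc 80 mm diameter with six teeth to 98 mm, 18 mm high. Origin at the underside.
- calliper: Bystander: steel calliper lying along its x, 180 mm long, 7 mm high. Origin at mid-length.
- tape: Bystander: black tape measure 66 x 62 x 36 mm. Origin at the underside.
- spanner: Bystander: steel spanner 170 mm long lying along its x. Origin at mid-length.
- probe_cap (a point): Top of the cap on the probe rod, on the gauge's axis; it rises as the probe is pushed in: 0.088 m minus the reading, above the underside of the base. Pressing the cap down pushes the probe out again.
- pencil: Bystander: flat carpenter's pencil lying along its x, 160 mm long, 8 mm high. Origin at mid-length.
Things that resemble listed ones, but are neither listed nor needed, are in the scene too. There is more than one size of the gauge; the job needs the middle-sized.

How it is judged:
On the way:
1. the gauge's base is pressed flat on the rail (at least 2 N on the base), square across the groove, with the probe's tip on the floor of the groove, for half a second (y of gauge in the frame of rail between -0.004 and 0.004 m and x of gauge in the frame of rail between -0.062 and 0.062 m and angle between the x axis of gauge and the y axis of rail, either way round below 0.2 rad and angle between the z axis of gauge and the z axis of rail, either way round below 0.035 rad and contact force between probe and rail above 0.3 N and contact force between gauge_c0 and rail above 2 N), for 0.5 s.
At the end, for the whole second after the job is handed in: The gauge stands upright on its stand within 8 mm of the centre with its reading kept (between 4 and 15 mm); the rail lies flat, groove up, on the floor of the carrier if the reading is 10 mm or more, of the recut tray if it is less (within 0.8 mm of 10 mm either is accepted); both at rest (distance between gauge and stand_seat below 0.008 m and angle between each of gauge, rail's own z axis and vertical below 0.06 rad and linear speed of each of gauge, rail below 0.02 m/s and value of joint probe between 0.004 and 0.015 m and ((value of joint probe above 0.0092 m and x of rail in the frame of carrier_in between -0.045 and 0.045 m and y of rail in the frame of carrier_in between -0.04 and 0.04 m and z of rail in the frame of carrier_in below 0.003 m) or (value of joint probe below 0.0108 m and x of rail in the frame of recut_in between -0.045 and 0.045 m and y of rail in the frame of recut_in between -0.04 and 0.04 m and z of rail in the frame of recut_in below 0.003 m))); the robot touches nothing.
It fails at once if the gauge is pressed on the rail with more than 35 N (contact force between gauge and rail above 35 N).
It fails at once if a bystander is moved by more than 25 mm (distance of any of spacers, cutter, calliper, tape, spanner, pencil from where it was at the start of the episode above 0.025 m).
It also fails if it takes over 64 s, if anything falls off the work surface, if the arm or the gripper's body presses on something with over 40 N, if the wrist force passes 120 N, or if a joint passes its speed limit or range.

## Working session

There is one attempt and no reset: what is moved stays moved. The work goes in short steps, Python scripts to look and compute and a tool call to move; the robot and the scene stay as the last step left them, time stands still between calls to the robot, and variables do not carry over. Pictures are saved under pics/ and viewed, at most 10 in all, crops included, and the job is handed in when it is done.

Besides the shell and the picture viewer there is one more tool, called as name([rows], argument=value, ...), one row to a line, values as JSON. servo_tool: Moves the arm, as the interface text tells. Its arguments: {"type":"object","properties":{"plan":{"type":"array"},"newtons":{"type":"number"}},"required":["plan"]}

```bash
mkdir -p pics
cat > h.py <<'E'
import numpy as np, cv2
from station import get_obs, eyes, manip
def cloud(im):
    z=im["range_z"].astype(float);K=np.array(im["camera_matrix"]);v,u=np.mgrid[:z.shape[0],:z.shape[1]]
    C=np.stack([(u-K[0,2])/K[0,0]*z,(v-K[1,2])/K[1,1]*z,z],-1)
    P=(C-np.array(im["t"]))@np.array(im["R"]); P[z<=0]=np.nan; return P
def save(im,n): cv2.imwrite("pics/"+n+".png",im["frame"][...,::-1])
E
python3 - <<'E'
from h import *
import pickle
for n in ["top","scene"]:
    im=eyes.get_image(n); save(im,n+"0"); pickle.dump(im,open(n+"0.pkl","wb"))
    print(n,-np.array(im["R"]).T@im["t"],np.array(im["R"]).round(2).tolist(),im["camera_matrix"])
o=get_obs();print(o)
E
```

```text
top [0.30008069 0.01844114 1.12541538] [[0.0, -1.0, 0.01], [-0.98, -0.0, -0.19], [0.19, -0.01, -0.98]] [[478.43155618   0.         314.51503678]
 [  0.         478.43155618 202.67093217]
 [  0.           0.           1.        ]]
scene [ 0.79343351 -0.29668549  0.76245433] [[0.75, 0.66, 0.01], [0.56, -0.64, -0.53], [-0.34, 0.41, -0.85]] [[388.03324848   0.         314.6701894 ]
 [  0.         388.03324848 204.16860047]
 [  0.           0.           1.        ]]
{'t': 0.1, 'joints': array([-1.2834777 ,  0.41792668, -0.01027406,  1.61408397,  0.00467417,
        1.11069438, -0.05300927]), 'qd': array([ 0.00090772, -0.00221598, -0.00044972, -0.00180812, -0.00113403,
       -0.00123325,  0.00108428]), 'joint_efforts': array([ 1.50925291e-03, -8.52579546e+01,  6.39874935e-01, -4.26692784e+01,
       -4.89983428e-02,  1.65173068e-02,  7.22955349e-06]), 'tool_pos': array([0.20174229, 0.59120054, 0.20489284]), 'tcp_rot': array([-5.25672260e-05,  1.63689019e-01,  9.86511839e-01, -5.41753794e-04]), 'ft_force': array([-0.4374091 ,  0.26157499, -0.66807249]), 'torque': array([-0.03003752, -0.02966068, -0.01938303]), 'grasp_force': 0.0, 'opening': 0.09434994859997974}
```

View pics/top0.png

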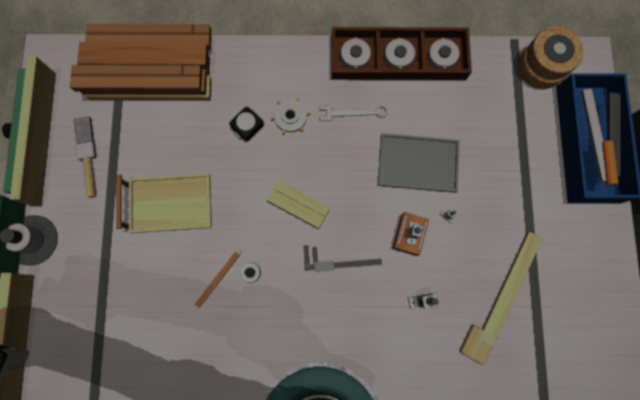

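View pics/scene0.png

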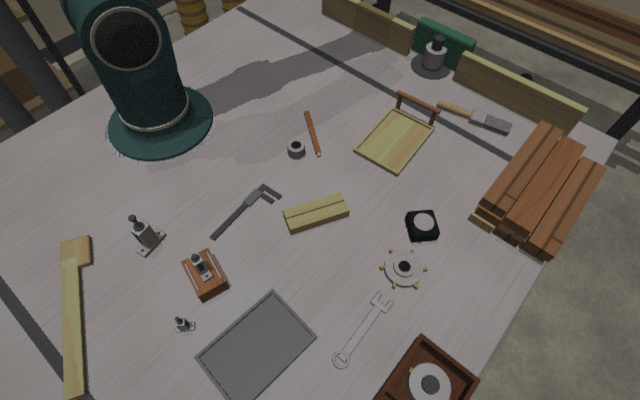

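The top view shows the middle gauge on the orange stand at (412,232), the large and small decoys at (425,300) and (448,214), and the rail at (298,204). The carrier is at (170,203) with its handle on the left, and the grey recut tray is at (419,163). The scene view agrees.

```bash
cat >> h.py <<'E'
def rect(P,m,zlo,zhi,box):
    """minAreaRect of cloud points in a mask, height band and xy box"""
    m=m&(P[...,2]>zlo)&(P[...,2]<zhi)&(P[...,0]>box[0])&(P[...,0]<box[1])&(P[...,1]>box[2])&(P[...,1]<box[3])
    n,l,s,_=cv2.connectedComponentsWithStats(m.astype(np.uint8))
    if n<2: return None
    k=1+np.argmax(s[1:,4]); q=P[l==k]
    (c,wh,a)=cv2.minAreaRect((q[:,:2]*1000).astype(np.float32))
    if wh[0]<wh[1]: wh=wh[::-1]; a+=90
    a=(a+90)%180-90
    return dict(n=len(q),c=np.round(c,1),wh=np.round(wh,1),ang=round(a,1),z=np.round(np.percentile(q[:,2],[10,50,90])*1000,1),mean=np.round(q.mean(0)*1000,1))
E
python3 - <<'E'
from h import *
import pickle
for n in ["top0","scene0"]:
    im=pickle.load(open(n+".pkl","rb"));P=cloud(im);f=im["frame"]
    hsv=cv2.cvtColor(f,cv2.COLOR_RGB2HSV);a=np.ones(f.shape[:2],bool)
    if n=="top0":
        for (u,v) in [(412,232),(425,300),(448,214),(298,204),(170,203),(419,163),(122,203),(300,300),(345,265),(250,272),(220,280)]: print(u,v,(P[v,u]*1000).round(),hsv[v,u])
        p=P
        def X(u,v): return P[v,u]
        C={k:X(*w)for k,w in dict(stand=(400,240),rail=(298,204),car=(170,203),rec=(419,163)).items()}
    def box(c,r): return (c[0]-r,c[0]+r,c[1]-r,c[1]+r)
    print(n)
    print("table z",np.nanmedian(P[...,2]))
    print("stand",rect(P,a,.033,.046,box(C["stand"],.08)))
    print("sleeve",rect(P,a,.08,.102,box(C["stand"],.08)),"\ncap",rect(P,a,.115,.14,box(C["stand"],.08)),"\nbase",rect(P,hsv[...,1]<80,.044,.054,box(C["stand"],.08)))
    print("rail",rect(P,a,.02,.033,box(C["rail"],.09)))
    print("carrier",rect(P,(hsv[...,1]>60),.003,.02,box(C["car"],.13)),rect(P,(hsv[...,1]>60),.03,.09,box(C["car"],.14)))
    print("recut",rect(P,(hsv[...,2]<130),.003,.02,box(C["rec"],.13)))
    r=P[190:220,270:330]
    cv2.imwrite("pics/crop_%s.png"%n,cv2.resize(f[130:310,370:500] if n=="top0" else f[190:340,110:330],None,fx=4 if n=="top0" else 3.5,fy=4 if n=="top0" else 3.5,interpolation=cv2.INTER_CUBIC)[:600,:800,::-1])
E
```

```text
412 232 [ 432. -201.   92.] [105   6  87]
425 300 [ 286. -227.   75.] [110   7 114]
448 214 [ 480. -297.   38.] [105   6  91]
298 204 [506.  50.  20.] [ 29  84 134]
170 203 [511. 356.   2.] [ 30  77 136]
419 163 [ 610. -242.    8.] [40  8 92]
122 203 [511. 471.  -1.] [  9  15 120]
300 300 [285.  44.  -0.] [  6  19 135]
345 265 [365. -60.   4.] [15  8 64]
250 272 [347. 157.  29.] [60  8 32]
220 280 [330. 229.   3.] [ 11  68 105]
top0
table z 0.0011194293953806888
stand {'n': 749, 'c': array([ 436.9, -211.4]), 'wh': array([86.3, 61.1]), 'ang': -16.6, 'z': array([37.9, 40.5, 43.5]), 'mean': array([ 436.1, -209.1,   40.6])}
sleeve {'n': 96, 'c': array([ 434.9, -210.2]), 'wh': array([24. , 20.3]), 'ang': -10.0, 'z': array([ 87.8,  97.5, 100.3]), 'mean': array([ 433.9, -208.4,   96. ])} 
cap None 
base {'n': 63, 'c': array([ 421.5, -207.5]), 'wh': array([21.6, 20.5]), 'ang': -11.8, 'z': array([46.5, 48.7, 51.4]), 'mean': array([ 418.3, -206.1,   49. ])}
rail {'n': 1330, 'c': array([506.9,  50.6]), 'wh': array([140.4,  55. ]), 'ang': 61.8, 'z': array([22.7, 26.3, 29. ]), 'mean': array([506.
[... 953 characters left out ...]
: array([45.8, 47.4, 50.8]), 'mean': array([ 449.8, -215.3,   47.8])}
rail {'n': 1328, 'c': array([504.5,  48.8]), 'wh': array([141. ,  56.3]), 'ang': 62.1, 'z': array([22.5, 25.3, 27.1]), 'mean': array([505.2,  47.3,  25.1])}
carrier {'n': 2877, 'c': array([509.5, 354.9]), 'wh': array([199.4, 129.9]), 'ang': -86.0, 'z': array([ 4.2,  6.2, 11.3]), 'mean': array([510. , 350.6,   6.9])} {'n': 276, 'c': array([502.7, 449.2]), 'wh': array([123.6,  13. ]), 'ang': 4.1, 'z': array([42.5, 64.9, 68.1]), 'mean': array([504. , 448.4,  60.6])}
recut {'n': 7100, 'c': array([ 610.5, -241. ]), 'wh': array([193.3, 132.3]), 'ang': 85.1, 'z': array([ 3.9,  5.6, 10.7]), 'mean': array([ 609.5, -243.7,    6.3])}
```

View pics/crop_top0.png

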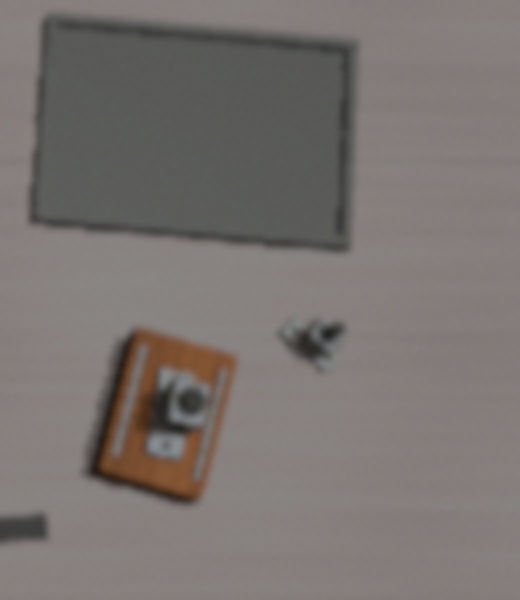

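The crop shows the gauge on the stand, with its base turned a little relative to the block. The first move goes to above the rail, for a close view.

servo_tool([
  [1,-0.925,-0.828,-0.09,0,0,0],
  [1,-0.925,-0.828,-0.09,0,0,0],
  [1,-0.925,-0.828,-0.09,0,0,0],
  [1,-0.925,-0.828,-0.09,0,0,0],
  [1,-0.925,-0.828,-0.09,0,0,0],
  [1,-0.925,-0.828,-0.09,0,0,0],
  [1,-0.925,-0.828,-0.09,0,0,0],
  [1,-0.925,-0.828,-0.09,0,0,0],
  [1,-0.925,-0.828,-0.09,0,0,0],
  [1,-0.925,-0.828,-0.09,0,0,0],
  [1,-0.925,-0.828,-0.09,0,0,0],
  [1,-0.925,-0.828,-0.09,0,0,0],
  [1,-0.925,-0.828,-0.09,0,0,0],
  [1,-0.925,-0.828,-0.09,0,0,0],
  [1,-0.925,-0.828,-0.09,0,0,0],
  [1,-0.925,-0.828,-0.09,0,0,0],
  [1,-0.925,-0.828,-0.09,0,0,0],
  [1,-0.925,-0.828,-0.09,0,0,0],
  [1,-0.925,-0.828,-0.09,0,0,0],
  [1,-0.925,-0.828,-0.09,0,0,0],
])

```text
t: 1.77
tool_pos: [0.5062, 0.0489, 0.2505]
tcp_rot: [-0.0, 0.164, 0.987, -0.0]
ft_force: [-0.1, 0.7, 0.0]
opening: 0.0939
grasp_force: 0.0
```

servo_tool([
  [1,0,0,0,0,0,0.92],
  [1,0,0,0,0,0,0.92],
  [1,0,0,0,0,0,0],
  [1,0,0,0,0,0,0],
  [1,0,0,0,0,0,0],
])

```text
t: 2.18
tool_pos: [0.5056, 0.0507, 0.2504]
tcp_rot: [-0.0, 0.241, 0.971, -0.0]
ft_force: [0.3, 0.7, 0.5]
opening: 0.094
grasp_force: 0.0
```

```bash
cat >> h.py <<'E'
from scipy.spatial.transform import Rotation as Ro
def pose():
    o=get_obs();q=o["tcp_rot"];return np.array(o["tool_pos"]),Ro.from_quat([q[1],q[2],q[3],q[0]])
def togo(xyz,yaw=None):
    """shift (25 mm units, tool axes now) to xyz in m; turn (5 deg units) about tool z so tool y points at yaw deg (mod 180)"""
    p,R=pose();d=R.inv().apply(np.array(xyz)-p)/.025;M=R.as_matrix()
    y0=np.degrees(np.arctan2(M[1,1],M[0,1]));o=get_obs()
    print("t%.2f"%o["t"],"tcp",p.round(4),"yawy %.2f"%y0,"tilt",(M[:,2]*1000).round(1)[:2],"units",d.round(3),
      "turn",None if yaw is None else round(-((yaw-y0+90)%180-90)/5,3),"op %.4f"%o["opening"],"F",np.round(o["ft_force"],1))
E
python3 - <<'E'
from h import *
import pickle
togo([.434,-.211,.25],78.5)
im=eyes.get_image("wrist");save(im,"w1");pickle.dump(im,open("w1.pkl","wb"))
P=cloud(im);a=np.ones(P.shape[:2],bool)
R=np.array(im["R"]);print("cam",-R.T@im["t"],R.round(2).tolist())
print(rect(P,a,.02,.034,(.4,.6,-.05,.15)))
E
```

```text
t2.18 tcp [0.5056 0.0507 0.2504] yawy 62.16 tilt [-0.2 -0.1] units [ -2.354 -10.593   0.016] turn -3.269 op 0.0940 F [0.3 0.7 0.5]
cam [0.44081362 0.08284913 0.43015377] [[0.47, 0.88, 0.0], [0.86, -0.45, 0.25], [0.22, -0.12, -0.97]]
{'n': 3451, 'c': array([502.9,  47.9]), 'wh': array([140.1,  54.3]), 'ang': 61.9, 'z': array([22.2, 26.6, 27.7]), 'mean': array([502.6,  48.7,  26. ])}
```

View pics/w1.png

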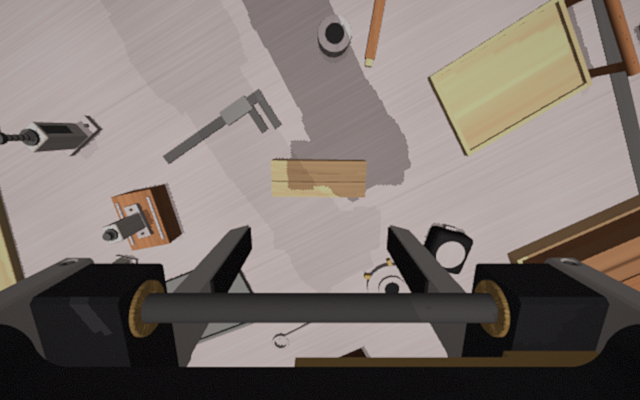

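Wrist view: the rail is at (318,178) and the stand with the gauge is at (140,220). Next I move above the gauge.

servo_tool([
  [1,-0.196,-0.883,0,0,0,0],
  [1,-0.196,-0.883,0,0,0,0],
  [1,-0.196,-0.883,0,0,0,0],
  [1,-0.196,-0.883,0,0,0,0],
  [1,-0.196,-0.883,0,0,0,0],
  [1,-0.196,-0.883,0,0,0,0],
  [1,-0.196,-0.883,0,0,0,0],
  [1,-0.196,-0.883,0,0,0,0],
  [1,-0.196,-0.883,0,0,0,0],
  [1,-0.196,-0.883,0,0,0,0],
  [1,-0.196,-0.883,0,0,0,0],
  [1,-0.196,-0.883,0,0,0,0],
  [1,0,0,0,0,0,-0.817],
  [1,0,0,0,0,0,-0.817],
  [1,0,0,0,0,0,-0.817],
  [1,0,0,0,0,0,-0.817],
  [1,0,0,0,0,0,0],
  [1,0,0,0,0,0,0],
  [1,0,0,0,0,0,0],
])

```text
t: 3.82
tool_pos: [0.4332, -0.211, 0.2505]
tcp_rot: [0.0, 0.103, 0.995, -0.0]
ft_force: [-0.1, -0.5, 0.7]
opening: 0.0939
grasp_force: 0.0
```

Run:
```python
from h import *
import pickle
im=eyes.get_image("wrist");save(im,"w2");pickle.dump(im,open("w2.pkl","wb"))
P=cloud(im);a=np.ones(P.shape[:2],bool);B=(.36,.51,-.29,-.13);s=cv2.cvtColor(im["frame"],cv2.COLOR_RGB2HSV)[...,1]<80
print("stand",rect(P,a,.033,.046,B));print("base",rect(P,s,.044,.053,B));print("sleevetop",rect(P,s,.093,.101,B));print("sleeve",rect(P,s,.06,.101,B));print("cap",rect(P,s,.103,.12,B))
togo([.434,-.211,.056],78.5)
x=cv2.resize(im["frame"][100:250,220:420],None,fx=4,fy=4)[...,::-1];cv2.imwrite("pics/w2c.png",x)
```

```text
stand {'n': 1958, 'c': array([ 433.3, -213.6]), 'wh': array([86.6, 60.1]), 'ang': -16.5, 'z': array([39.6, 40.8, 42.5]), 'mean': array([ 431.2, -213. ,   40.9])}
base {'n': 142, 'c': array([ 413.6, -209.2]), 'wh': array([18.1, 13.6]), 'ang': 78.3, 'z': array([47.6, 48.6, 49.9]), 'mean': array([ 413.8, -209.2,   48.6])}
sleevetop {'n': 180, 'c': array([ 430.9, -212.7]), 'wh': array([22.8, 18.6]), 'ang': -11.9, 'z': array([97.4, 98.5, 99.7]), 'mean': array([ 429.6, -212.3,   98.5])}
sleeve {'n': 239, 'c': array([ 430.6, -212.5]), 'wh': array([23.2, 19.1]), 'ang': -12.4, 'z': array([76.3, 98.1, 99.4]), 'mean': array([ 427.2, -211.7,   93.7])}
cap {'n': 64, 'c': array([ 431.1, -212.8]), 'wh': array([10.8,  9.8]), 'ang': 76.2, 'z': array([107.3, 108.4, 109.3]), 'mean': array([ 431.2, -212.8,  108.3])}
t3.87 tcp [ 0.4333 -0.211   0.2505] yawy 78.22 tilt [ 0.1 -0.1] units [-2.800e-02  7.000e-03  7.781e+00] turn -0.055 op 0.0942 F [ 0.1 -0.3 -0.7]
```

View pics/w2c.png

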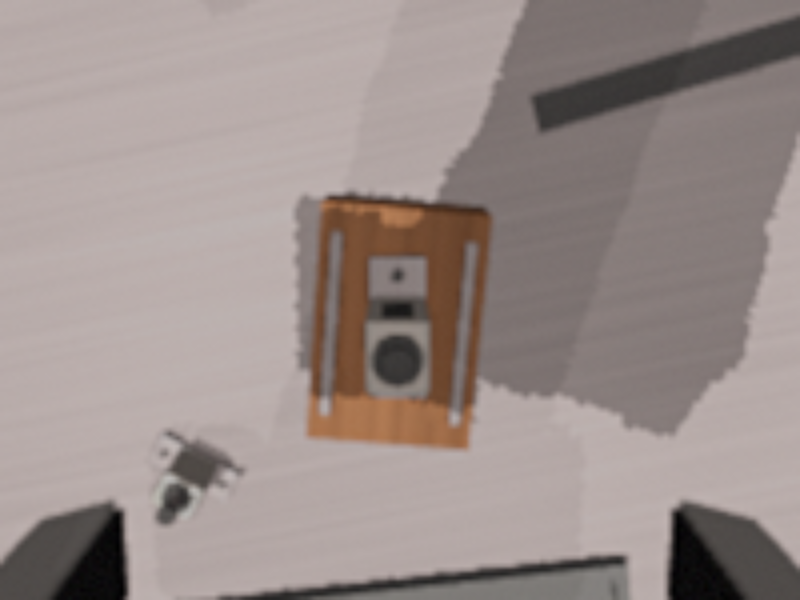

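The crop shows the gauge upright on its stand with its base along the block, and the cap at crop (397,360). I will descend and grip it.

servo_tool([
  [1,0,-0.03,0.98,0,0,0],
  [1,0,0,0.98,0,0,0],
  [1,0,0,0.98,0,0,0],
  [1,0,0,0.98,0,0,0],
  [1,0,0,0.98,0,0,0],
  [1,0,0,0.98,0,0,0],
  [0.2,0,0,0.98,0,0,0],
  [-0.3,0,0,0.96,0,0,0],
  [-0.3,0,0,0,0,0,0],
  [-1,0,0,0,0,0,0],
  [-1,0,0,0,0,0,0],
  [-1,0,0,0,0,0,0],
  [-1,0,0,0,0,0,0],
  [-1,0,0,0,0,0,0],
  [-1,0,0,0,0,0,0],
  [-1,0,0,0,0,0,0],
], newtons=40)

```text
t: 5.2
tool_pos: [0.4333, -0.2118, 0.0554]
tcp_rot: [0.0, 0.102, 0.995, -0.0]
ft_force: [-0.1, -0.3, -0.2]
opening: 0.0305
grasp_force: 0.0
```

Run:
```python
from h import *
togo([.5048,.0491,.25],62);o=get_obs();print(o["grasp_force"])
im=eyes.get_image("wrist");P=cloud(im);B=(.36,.51,-.29,-.13);s=cv2.cvtColor(im["frame"],cv2.COLOR_RGB2HSV)[...,1]<80
print("stand",rect(P,~s,.033,.046,B));print("cap",rect(P,s,.103,.12,B));print("sleevetop",rect(P,s,.093,.101,B))
```

```text
t5.20 tcp [ 0.4333 -0.2118  0.0554] yawy 78.31 tilt [ 0.7 -0.1] units [-0.69  10.8   -7.785] turn 3.261 op 0.0305 F [-0.1 -0.3 -0.2]
0.0
stand {'n': 3724, 'c': array([ 432.8, -212.9]), 'wh': array([86. , 59.9]), 'ang': -16.2, 'z': array([39.6, 40.6, 41.4]), 'mean': array([ 414.4, -208.3,   40.4])}
cap {'n': 476, 'c': array([ 426. , -230.5]), 'wh': array([21.6,  9.6]), 'ang': 23.1, 'z': array([104.9, 111.4, 118.3]), 'mean': array([ 421.2, -231.6,  111.5])}
sleevetop {'n': 882, 'c': array([ 431.1, -212.5]), 'wh': array([24.5, 19.7]), 'ang': -10.9, 'z': array([96.1, 98.2, 99.4]), 'mean': array([ 427.2, -211.6,   98. ])}
```

servo_tool([
  [-1,0,0,0,0,0,0],
  [-1,0,0,0,0,0,0],
  [-1,0,0,0,0,0,0],
  [-1,0,0,0,0,0,0],
  [-1,0,0,0,0,0,0],
  [-1,0,0,0,0,0,0],
])

```text
t: 5.75
tool_pos: [0.4332, -0.2118, 0.0551]
tcp_rot: [0.0, 0.102, 0.995, 0.0]
ft_force: [-0.9, 1.5, 5.2]
opening: 0.0201
grasp_force: 40.0
```

Run:
```python
from h import *
togo([.5048,.0491,.25],62);o=get_obs();print(o["grasp_force"])
im=eyes.get_image("wrist");P=cloud(im);B=(.405,.46,-.24,-.19);s=cv2.cvtColor(im["frame"],cv2.COLOR_RGB2HSV)[...,1]<80
B2=(.42,.445,-.225,-.2)
print("cap",rect(P,s,.106,.111,B2));print("sleevetop",rect(P,s,.096,.101,B))
```

```text
t5.75 tcp [ 0.4332 -0.2118  0.0551] yawy 78.30 tilt [ 0.1 -0. ] units [-0.691 10.802 -7.797] turn 3.261 op 0.0201 F [-0.9  1.5  5.2]
40.001294016838074
cap {'n': 344, 'c': array([ 430.7, -213.4]), 'wh': array([11. , 10.4]), 'ang': -49.1, 'z': array([107.4, 108.4, 109.3]), 'mean': array([ 430.5, -213.4,  108.4])}
sleevetop {'n': 994, 'c': array([ 430.8, -213.1]), 'wh': array([44. , 24.4]), 'ang': 80.2, 'z': array([97.1, 98.3, 99.9]), 'mean': array([ 426.9, -212.8,   98.4])}
```

servo_tool([
  [-1,0,0,-0.65,0,0,0],
  [-1,0,0,-0.65,0,0,0],
  [-1,0,0,-0.65,0,0,0],
  [-1,0,0,-0.65,0,0,0],
  [-1,-0.058,0.9,0,0,0,0],
  [-1,-0.058,0.9,0,0,0,0],
  [-1,-0.058,0.9,0,0,0,0],
  [-1,-0.058,0.9,0,0,0,0],
  [-1,-0.058,0.9,0,0,0,0],
  [-1,-0.058,0.9,0,0,0,0],
  [-1,-0.058,0.9,0,0,0,0],
  [-1,-0.058,0.9,0,0,0,0],
  [-1,-0.058,0.9,0,0,0,0],
  [-1,-0.058,0.9,0,0,0,0],
  [-1,-0.058,0.9,0,0,0,0],
  [-1,-0.058,0.9,0,0,0,0],
  [-1,0,0,0,0,0,0.82],
  [-1,0,0,0,0,0,0.82],
  [-1,0,0,0,0,0,0.82],
  [-1,0,0,0,0,0,0.82],
])

```text
t: 7.47
tool_pos: [0.5046, 0.049, 0.1197]
tcp_rot: [-0.0, 0.244, 0.97, -0.0]
ft_force: [-0.7, -0.3, -2.0]
opening: 0.02
grasp_force: 40.0
```

servo_tool([
  [-1,0,0,0.9,0,0,0],
  [-1,0,0,0.9,0,0,0],
  [-1,0,0,0,0,0,0],
  [-1,0,0,0,0,0,0],
])

```text
t: 7.8
tool_pos: [0.5041, 0.0486, 0.0745]
tcp_rot: [-0.001, 0.243, 0.97, -0.001]
ft_force: [0.0, -0.1, -1.0]
opening: 0.0202
grasp_force: 40.0
```

Run:
```python
from h import *
import pickle
togo([.5053,.0491,.075],62);o=get_obs();print(o["grasp_force"])
im=eyes.get_image("wrist");P=cloud(im);pickle.dump(im,open("w3.pkl","wb"))
f=im["frame"];hsv=cv2.cvtColor(f,cv2.COLOR_RGB2HSV);a=hsv[...,1]>60;s=~a
print("rail",rect(P,a,.018,.034,(.4,.6,-.05,.15)));print("cap",rect(P,s,.115,.14,(.47,.53,.0,.08)))
x=cv2.resize(f[90:290,200:440],None,fx=3,fy=3)[...,::-1];cv2.imwrite("pics/w3c.png",x)
```

```text
t7.80 tcp [0.5041 0.0486 0.0745] yawy 61.88 tilt [-2.2 -1.1] units [-0.031  0.04  -0.019] turn -0.023 op 0.0202 F [ 0.  -0.1 -1. ]
39.99944865703583
rail {'n': 7760, 'c': array([502.5,  49. ]), 'wh': array([139.9,  54.1]), 'ang': 62.0, 'z': array([22. , 26.5, 27.4]), 'mean': array([499.2,  51.2,  25.8])}
cap {'n': 2547, 'c': array([501.9,  47.5]), 'wh': array([44.3, 24.5]), 'ang': 61.8, 'z': array([117.1, 121.3, 133.1]), 'mean': array([498.4,  49.5, 123.5])}
```

View pics/w3c.png

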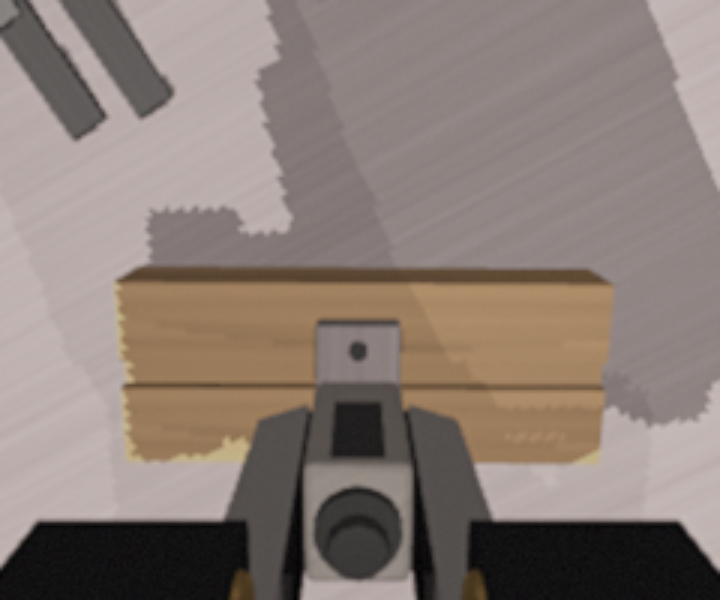

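The wrist crop shows the gauge over the middle of the rail, with the visible base end at crop (358,322) to (358,380). The groove line is at crop row 385.

```bash
cat > rel.py <<'E'
from h import *
import pickle
im=pickle.load(open("w3.pkl","rb"));P=cloud(im);hsv=cv2.cvtColor(im["frame"],cv2.COLOR_RGB2HSV)
p=np.array([.5041,.0486,.0745]);M=Ro.from_euler("z",0).as_matrix()
ty=np.array([np.cos(np.radians(61.95)),np.sin(np.radians(61.95))]);tx=np.array([-ty[1],ty[0]])
X=(P[...,:2]-p[:2])@tx*1000;Y=(P[...,:2]-p[:2])@ty*1000;Z=P[...,2]*1000
s=hsv[...,1]<60
def st(n,m): print(n,m.sum(),"X",np.percentile(X[m],[1,5,50,95,99]).round(1),"Y",np.percentile(Y[m],[1,5,50,95,99]).round(1),"Z",np.percentile(Z[m],[5,50,95]).round(1))
b=(abs(Y)<25)&(abs(X)<45)
st("base",b&s&(Z>64)&(Z<71)&(X>10)); st("cap",b&(abs(Y)<8.5)&(Z>124)&(Z<131)); st("sleevetop",b&s&(Z>114)&(Z<120)&(abs(Y+1)<9))
r=(abs(X)<50)&(Z>23)&(Z<31)&(hsv[...,1]>60)
st("rail +",r&(abs(Y)>35)&(abs(Y)<60))
# groove: depth profile across rail
for sg in (1,-1):
    m=(abs(X)<32)&(Z>5)&(Z<33)&(Y*sg>35)&(Y*sg<58)&(hsv[...,1]>40)
    k=np.round(X[m]/1).astype(int); v=hsv[...,2][m]
    print([(i,int(np.median(Z[m][k==i])*10)/10,int(np.median(v[k==i]))) for i in range(-30,31) if (k==i).sum()>3])
E
python3 rel.py
```

```text
base 567 X [12.3 12.6 19.4 25.6 26. ] Y [-11.5 -10.8  -1.7   6.7   7.5] Z [66.6 68.1 69.6]
cap 408 X [-5.4 -3.4  1.9  6.1  7.4] Y [-7.2 -6.2 -1.6  8.   8.2] Z [125.3 127.9 129. ]
sleevetop 701 X [-10.3  -9.2   8.5  13.   13.2] Y [-9.9 -9.4  1.   7.5  7.9] Z [115.3 117.7 119.4]
rail + 3036 X [-24.9 -22.8   5.7  26.4  27.7] Y [-59.5 -57.4  35.1  57.5  59.5] Z [25.5 26.7 27.8]
[(-26, 26.3, 168), (-25, 26.7, 153), (-24, 26.4, 153), (-23, 26.7, 153), (-22, 26.7, 153), (-21, 26.5, 152), (-20, 26.3, 151), (-19, 26.6, 155), (-18, 26.8, 156), (-17, 26.6, 161), (-16, 26.7, 155), (-15, 26.6, 156), (-14, 26.7, 157), (-13, 26.4, 156), (-12, 26.8, 155), (-11, 26.3, 154), (-10, 26.7, 152), (-9, 26.9, 154), (-8, 26.6, 164), (-7, 26.6, 170), (-6, 26.4, 172), (-5, 26.6, 172), (-4, 25.9, 154), (-3, 24.2, 129), (-2, 21.6, 161), (-1, 21.8, 166), (0, 21.7, 165), (1, 21.9, 165), (2, 21.8, 165), (4, 26.2, 165), (5, 26.6, 166), (6, 26.7, 168), (7, 26.9, 167), (8, 26.7, 167), (9, 26.7, 167), (10, 26.8, 165), (11, 27.0, 164), (12, 26.4, 166), (13, 26.6, 167), (14, 26.7, 167), (15, 26.8, 168), (16, 26.8, 169), 
[... 410 characters left out ...]
.6, 151), (-13, 26.6, 154), (-12, 26.5, 155), (-11, 26.5, 155), (-10, 26.6, 154), (-9, 26.6, 153), (-8, 26.7, 154), (-7, 26.2, 155), (-6, 26.7, 158), (-5, 26.5, 160), (-4, 26.4, 160), (-3, 25.2, 130), (-2, 21.7, 132), (-1, 21.5, 155), (0, 21.6, 155), (1, 21.8, 154), (2, 21.7, 154), (3, 21.5, 154), (5, 26.0, 153), (6, 26.5, 154), (7, 26.7, 155), (8, 26.6, 154), (9, 26.6, 152), (10, 26.9, 150), (11, 26.8, 149), (12, 26.4, 150), (13, 26.4, 153), (14, 26.6, 153), (15, 26.9, 149), (16, 26.7, 149), (17, 26.7, 151), (18, 26.8, 155), (19, 26.7, 156), (20, 26.6, 156), (21, 26.7, 154), (22, 26.9, 154), (23, 26.5, 154), (24, 26.7, 156), (25, 26.4, 158), (26, 26.4, 160), (27, 26.7, 160), (28, 16.8, 95)]
```

The groove floor is about 5 mm down, and the gauge is 0.6 mm off the groove's centre. I will nudge it over and lower it.

servo_tool([
  [-1,-0.02,0,0.3,0,0,0],
  [-1,0,0,0.3,0,0,0],
  [-1,0,0,0.1,0,0,0],
  [-1,0,0,0.1,0,0,0],
  [-1,0,0,0.1,0,0,0],
  [-1,0,0,0.1,0,0,0],
  [-1,0,0,0.1,0,0,0],
  [-1,0,0,0.05,0,0,0],
  [-1,0,0,0.03,0,0,0],
  [-1,0,0,0,0,0,0],
  [-1,0,0,0,0,0,0],
])

```text
t: 8.77
tool_pos: [0.5053, 0.0488, 0.0455]
tcp_rot: [0.0, 0.243, 0.97, -0.0]
ft_force: [-1.4, 0.3, 2.4]
opening: 0.02
grasp_force: 40.0
```

servo_tool([
  [-1,0,0,0.04,0,0,0],
  [-1,0,0,0.04,0,0,0],
  [-1,0,0,0.03,0,0,0],
  [-1,0,0,0,0,0,0],
  [-1,0,0,0,0,0,0],
])

```text
t: 9.18
tool_pos: [0.5053, 0.0488, 0.0427]
tcp_rot: [0.0, 0.243, 0.97, -0.0]
ft_force: [-0.9, 0.1, 3.4]
opening: 0.0202
grasp_force: 40.0
```

servo_tool([
  [-1,0,0,0.02,0,0,0],
  [-1,0,0,0.02,0,0,0],
  [-1,0,0,0,0,0,0],
  [-1,0,0,0,0,0,0],
])

```text
t: 9.52
tool_pos: [0.5053, 0.0488, 0.0417]
tcp_rot: [0.0, 0.243, 0.97, -0.0]
ft_force: [-0.9, 0.4, 3.6]
opening: 0.0202
grasp_force: 40.0
```

servo_tool([
  [-1,0,0,0.015,0,0,0],
  [-1,0,0,0,0,0,0],
  [-1,0,0,0,0,0,0],
])

```text
t: 9.77
tool_pos: [0.5053, 0.0488, 0.0414]
tcp_rot: [0.0, 0.243, 0.97, -0.0]
ft_force: [-1.1, -0.4, 4.3]
opening: 0.0197
grasp_force: 40.0
```

servo_tool([
  [-1,0,0,0.015,0,0,0],
  [-1,0,0,0,0,0,0],
  [-1,0,0,0,0,0,0],
])

```text
t: 10.02
tool_pos: [0.5053, 0.0488, 0.0412]
tcp_rot: [0.0, 0.243, 0.97, 0.0]
ft_force: [-3.8, -0.3, 10.6]
opening: 0.0198
grasp_force: 40.0
```

servo_tool([
  [-1,0,0,0.01,0,0,0],
  [-1,0,0,0,0,0,0],
  [-1,0,0,0,0,0,0],
  [-1,0,0,0,0,0,0],
])

```text
t: 10.35
tool_pos: [0.5054, 0.0487, 0.0412]
tcp_rot: [0.0, 0.243, 0.97, 0.0]
ft_force: [-6.4, -0.7, 17.0]
opening: 0.0199
grasp_force: 40.0
```

servo_tool([
  [-1,0,0,0,0,0,0],
  [-1,0,0,0,0,0,0],
  [-1,0,0,0,0,0,0],
  [-1,0,0,0,0,0,0],
  [-1,0,0,0,0,0,0],
  [-1,0,0,0,0,0,0],
  [-1,0,0,0,0,0,0],
  [-1,0,0,0,0,0,0],
  [-1,0,0,0,0,0,0],
  [-1,0,0,0,0,0,0],
  [-1,0,0,0,0,0,0],
  [-1,0,0,0,0,0,0],
])

```text
t: 11.35
tool_pos: [0.5054, 0.0488, 0.0412]
tcp_rot: [0.0, 0.243, 0.97, 0.0]
ft_force: [-6.0, 0.3, 17.3]
opening: 0.02
grasp_force: 40.0
```

```bash
python3 - <<'E'
from h import *
import pickle
togo([.5048,.0491,.12],62)
im=eyes.get_image("wrist");pickle.dump(im,open("w3.pkl","wb"))
E
sed -i 's/^p=.*/p=pose()[0]/' rel.py
cat >> rel.py <<'E'
h=p[2]*1000
b=(abs(Y)<25)&(abs(X)<45)
st("base",b&s&(abs(Z-h+7)<3)&(X>10));st("sleevetop",b&s&(abs(Z-h-43)<3)&(abs(Y+1)<9));st("cap",b&(abs(Y+2)<7)&(Z>h+50)&(Z<h+76))
E
python3 rel.py | tail -3
```

```text
t11.35 tcp [0.5054 0.0488 0.0412] yawy 61.90 tilt [0.1 0.3] units [ 2.700e-02  1.000e-03 -3.153e+00] turn -0.021 op 0.0200 F [-6.   0.3 17.3]
base 141 X [11.3 12.1 13.1 13.4 13.6] Y [-11.8 -11.1  -2.4   6.5   7.6] Z [64.4 67.6 70.7]Traceback (most recent call last):
  File "rel.py", line 10, in <module>
    st("base",b&s&(Z>64)&(Z<71)&(X>10)); st("cap",b&(abs(Y)<8.5)&(Z>124)&(Z<131)); st("sleevetop",b&s&(Z>114)&(Z<120)&(abs(Y+1)<9))
                                         ~~^^^^^^^^^^^^^^^^^^^^^^^^^^^^^^^^^^^^^^
  File "rel.py", line 8, in st
    def st(n,m): print(n,m.sum(),"X",np.percentile(X[m],[1,5,50,95,99]).round(1),"Y",np.percentile(Y[m],[1,5,50,95,99]).round(1),"Z",np.percentile(Z[m],[5,50,95]).round(1))
                                     ~~~~~~~~~~~~~^^^^^^^^^^^^^^^^^^^^^
    return _quantile_unchecked(
        a, q, axis, out, overwrite_input, method, keepdims, weights)
    return _ureduce(a,
                    func=_quantile_ureduce_func,
    ...<5 lines>...
                    overwrite_input=overwrite_input,
                    method=method)
    r = func(a, **kwargs)
    result = _quantile(arr,
                       quantiles=q,
    ...<2 lines>...
                       out=out,
                       weights=wgt)
    slices_having_nans = np.isnan(arr[-1, ...])
                                  ~~~^^^^^^^^^
IndexError: index -1 is out of bounds for axis 0 with size 0
```

```bash
sed -i '/^st("base",b&s&(Z>64)/d;/^st("rail/d' rel.py; python3 rel.py
python3 - <<'E'
from h import *
import pickle
im=pickle.load(open("w3.pkl","rb"));cv2.imwrite("pics/w4c.png",cv2.resize(im["frame"][90:290,200:440],None,fx=3,fy=3)[...,::-1])
E
```

```text
[(-25, 26.7, 170), (-24, 26.8, 156), (-23, 26.5, 155), (-22, 26.5, 156), (-21, 26.7, 160), (-20, 26.5, 156), (-19, 26.9, 153), (-18, 26.6, 155), (-17, 26.6, 155), (-16, 26.8, 156), (-15, 27.0, 156), (-14, 26.8, 158), (-13, 26.4, 160), (-12, 26.7, 159), (-11, 26.6, 158), (-10, 26.7, 160), (-9, 26.5, 158), (-8, 26.7, 155), (-7, 26.7, 157), (-6, 26.6, 160), (-5, 26.4, 161), (-4, 26.5, 162), (-3, 25.9, 153), (-2, 23.0, 122), (-1, 21.6, 167), (0, 21.9, 168), (1, 21.6, 167), (2, 21.4, 167), (3, 21.7, 167), (4, 22.2, 166), (6, 26.6, 168), (7, 26.5, 170), (8, 26.9, 170), (9, 26.7, 170), (10, 26.3, 170), (11, 26.6, 168), (12, 27.0, 166), (13, 26.4, 169), (14, 26.7, 170), (15, 26.8, 170), (16, 26.8, 170), (17, 26.5, 171), (18, 26.8, 173), (19, 26.6, 173), (20, 26.4, 171), (21, 26.6, 170), (22, 26.7, 168), (23, 26.5, 168), (24, 26.8, 171), (25, 26.6, 174), (26, 26.5, 175), (27, 26.8, 175), (28, 21.9, 106), (29, 16.3, 98)]
[(-24, 26.6, 189), (-23, 26.6, 191), (-22, 26.7, 163), (-21, 26.6, 155), (-20, 26.7, 152), (-19, 26.7, 150), (-18, 26.6, 152), (-17, 26.3, 156), (-16, 26.4, 152), (-15, 26.7, 
[... 312 characters left out ...]
 (4, 21.6, 156), (5, 22.1, 156), (6, 26.6, 156), (7, 26.5, 156), (8, 26.5, 157), (9, 26.7, 157), (10, 26.4, 155), (11, 26.4, 152), (12, 26.6, 152), (13, 26.5, 154), (14, 26.3, 157), (15, 26.7, 154), (16, 26.6, 150), (17, 26.3, 151), (18, 26.4, 154), (19, 26.8, 158), (20, 26.6, 159), (21, 26.4, 158), (22, 26.9, 157), (23, 26.7, 156), (24, 26.6, 156), (25, 26.6, 159), (26, 26.6, 161), (27, 26.4, 163), (28, 26.8, 162), (29, 17.9, 94)]
base 565 X [12.4 12.7 19.6 25.7 26.2] Y [-11.6 -10.8  -1.7   6.7   7.4] Z [33.3 34.7 36.1]
sleevetop 737 X [-9.6 -7.8  8.3 12.9 13.4] Y [-9.9 -9.3  0.9  7.4  7.9] Z [82.3 84.6 87. ]
cap 437 X [0.1 0.5 3.5 6.2 6.6] Y [-7.3 -6.4 -2.3  2.3  3.1] Z [ 93.5 108.2 109.5]
```

View pics/w4c.png

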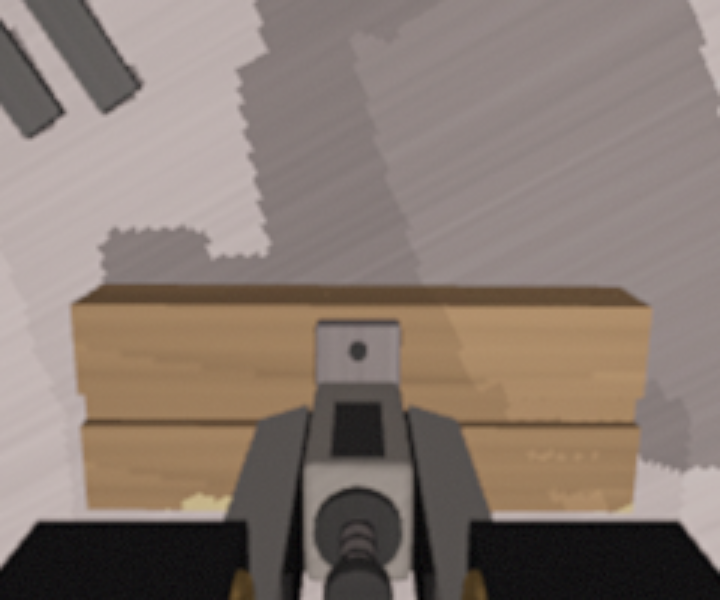

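The gauge is seated flat, and the reading is about 5 mm from the cap height and the groove depth alike. So the rail goes to the recut tray. I lift the gauge now.

servo_tool([
  [-1,0,0,-0.2,0,0,0],
  [-1,0,0,-0.6,0,0,0],
  [-1,0,0,-0.6,0,0,0],
  [-1,0,0,-0.6,0,0,0],
  [-1,0,0,0,0,0,0],
  [-1,0,0,0,0,0,0],
])

```text
t: 11.9
tool_pos: [0.5056, 0.049, 0.0909]
tcp_rot: [0.001, 0.243, 0.97, 0.0]
ft_force: [-0.6, 0.4, -0.7]
opening: 0.0197
grasp_force: 40.0
```

```bash
python3 -c "
from h import *
togo([.435,-.212,.0912],62)"
```

```text
t11.90 tcp [0.5056 0.049  0.0909] yawy 61.92 tilt [1.1 0.4] units [ -2.424 -10.54   -0.017] turn -0.016 op 0.0197 F [-0.6  0.4 -0.7]
```

servo_tool([
  [-1,-0.202,-0.878,0,0,0,0],
  [-1,-0.202,-0.878,0,0,0,0],
  [-1,-0.202,-0.878,0,0,0,0],
  [-1,-0.202,-0.878,0,0,0,0],
  [-1,-0.202,-0.878,0,0,0,0],
  [-1,-0.202,-0.878,0,0,0,0],
  [-1,-0.202,-0.878,0,0,0,0],
  [-1,-0.202,-0.878,0,0,0,0],
  [-1,-0.202,-0.878,0,0,0,0],
  [-1,-0.202,-0.878,0,0,0,0],
  [-1,-0.202,-0.878,0,0,0,0],
  [-1,-0.202,-0.878,0,0,0,0],
  [-1,0,0,0,0,0,0],
  [-1,0,0,0,0,0,0],
  [-1,0,0,0,0,0,0],
  [-1,0,0,0,0,0,0],
])

```text
t: 13.23
tool_pos: [0.4348, -0.2112, 0.0903]
tcp_rot: [-0.0, 0.242, 0.97, 0.0]
ft_force: [0.4, -0.1, -0.7]
opening: 0.0196
grasp_force: 40.0
```

Run:
```python
from h import *
togo([.435,-.212,.056],62)
im=eyes.get_image("wrist");P=cloud(im);s=cv2.cvtColor(im["frame"],cv2.COLOR_RGB2HSV)[...,1]
print("stand",rect(P,s>80,.033,.046,(.36,.51,-.29,-.13)))
```

```text
t13.23 tcp [ 0.4348 -0.2112  0.0903] yawy 61.97 tilt [-0.7  0.3] units [-0.025 -0.023  1.371] turn -0.007 op 0.0196 F [ 0.4 -0.1 -0.7]
stand {'n': 2948, 'c': array([ 429.1, -212. ]), 'wh': array([78.5, 59.3]), 'ang': -16.6, 'z': array([39.7, 40.6, 41.4]), 'mean': array([ 412.4, -205.7,   40.5])}
```

servo_tool([
  [-1,-0.02,-0.02,0.4,0,0,0],
  [-1,0,0,0.4,0,0,0],
  [-1,0,0,0.3,0,0,0],
  [-1,0,0,0.15,0,0,0],
  [-1,0,0,0.1,0,0,0],
  [-1,0,0,0,0,0,0],
  [-1,0,0,0,0,0,0],
])

```text
t: 13.87
tool_pos: [0.4349, -0.2129, 0.057]
tcp_rot: [-0.0, 0.243, 0.97, -0.0]
ft_force: [0.3, -0.5, -1.5]
opening: 0.0196
grasp_force: 40.0
```

servo_tool([
  [-1,0,0,0.02,0,0,0],
  [-1,0,0,0.01,0,0,0],
  [-1,0,0,0,0,0,0],
  [-1,0,0,0,0,0,0],
])

```text
t: 14.2
tool_pos: [0.435, -0.2128, 0.0564]
tcp_rot: [0.0, 0.243, 0.97, 0.0]
ft_force: [0.0, 0.1, -1.9]
opening: 0.0196
grasp_force: 40.0
```

servo_tool([
  [-1,0,0,0.02,0,0,0],
  [-1,0,0,0.015,0,0,0],
  [-1,0,0,0,0,0,0],
  [-1,0,0,0,0,0,0],
])

```text
t: 14.53
tool_pos: [0.4349, -0.2128, 0.0554]
tcp_rot: [-0.0, 0.243, 0.97, -0.0]
ft_force: [0.1, -0.5, -1.3]
opening: 0.0198
grasp_force: 40.0
```

servo_tool([
  [-1,0,0,0.015,0,0,0],
  [-1,0,0,0,0,0,0],
  [-1,0,0,0,0,0,0],
])

```text
t: 14.78
tool_pos: [0.435, -0.2128, 0.0551]
tcp_rot: [0.0, 0.243, 0.97, -0.0]
ft_force: [-0.5, -0.1, 3.0]
opening: 0.0197
grasp_force: 40.0
```

servo_tool([
  [-0.4,0,0,0,0,0,0],
  [-0.3,0,0,0,0,0,0],
  [-0.1,0,0,0,0,0,0],
  [0.1,0,0,0,0,0,0],
  [0.2,0,0,0,0,0,0],
  [0.2,0,0,0,0,0,0],
  [0.2,0,0,-0.5,0,0,0],
  [0.2,0,0,-1,0,0,0],
  [0.2,0,0,-1,0,0,0],
  [0.2,0,0,-1,0,0,0],
  [0.4,0,0,-1,0,0,0],
  [0.4,0,0,-0.5,0,0,0],
  [0.4,0,0,0,0,0,0],
])

```text
t: 15.87
tool_pos: [0.4361, -0.2133, 0.1825]
tcp_rot: [0.002, 0.243, 0.97, 0.0]
ft_force: [0.9, -0.7, 0.5]
opening: 0.0658
grasp_force: 0.0
```

Run:
```python
from h import *
togo([.505,.049,.18],62)
im=eyes.get_image("wrist");P=cloud(im);s=cv2.cvtColor(im["frame"],cv2.COLOR_RGB2HSV)[...,1];B=(.38,.48,-.26,-.16)
print("stand",rect(P,a:=s>80,.033,.046,(.36,.51,-.29,-.13)));print("sleevetop",rect(P,s<80,.094,.101,B));print("cap",rect(P,s<80,.115,.13,B))
```

```text
t15.87 tcp [ 0.4361 -0.2133  0.1825] yawy 61.90 tilt [ 4.1 -0.6] units [ 2.509 10.552  0.104] turn -0.02 op 0.0658 F [ 0.9 -0.7  0.5]
stand {'n': 2195, 'c': array([ 432.6, -212.9]), 'wh': array([85.5, 59. ]), 'ang': -16.5, 'z': array([39.7, 40.6, 41.6]), 'mean': array([ 428.8, -211.1,   40.6])}
sleevetop {'n': 254, 'c': array([ 432.6, -213.6]), 'wh': array([23.4, 19.1]), 'ang': -28.5, 'z': array([ 96.8,  98.2, 100. ]), 'mean': array([ 429.8, -212.1,   98.3])}
cap {'n': 105, 'c': array([ 432.3, -213.5]), 'wh': array([10. ,  9.2]), 'ang': 61.6, 'z': array([121.3, 122.4, 123.6]), 'mean': array([ 432.1, -213.8,  122.4])}
```

The gauge stands 1 mm or less from the stand's centre and still reads about 5.6 mm. Now the rail.

servo_tool([
  [1,0.209,0.879,0,0,0,0],
  [1,0.209,0.879,0,0,0,0],
  [1,0.209,0.879,0,0,0,0],
  [1,0.209,0.879,0,0,0,0],
  [1,0.209,0.879,0,0,0,0],
  [1,0.209,0.879,0,0,0,0],
  [1,0.209,0.879,0,0,0,0],
  [1,0.209,0.879,0,0,0,0],
  [1,0.209,0.879,0,0,0,0],
  [1,0.209,0.879,0,0,0,0],
  [1,0.209,0.879,0,0,0,0],
  [1,0.209,0.879,0,0,0,0],
  [1,0,0,0,0,0,1],
  [1,0,0,0,0,0,1],
  [1,0,0,0,0,0,1],
  [1,0,0,0,0,0,1],
  [1,0,0,0,0,0,1],
  [1,0,0,0,0,0,1],
])

```text
t: 17.42
tool_pos: [0.5032, 0.0493, 0.1786]
tcp_rot: [-0.001, 0.487, 0.873, -0.001]
ft_force: [-1.0, 0.0, 0.7]
opening: 0.0938
grasp_force: 0.0
```

servo_tool([
  [1,0,0,0,0,0,1],
  [1,0,0,0,0,0,1],
  [1,0,0,0,0,0,1],
  [1,0,0,0,0,0,1],
  [1,0,0,0,0,0,1],
  [1,0,0,0,0,0,1],
  [1,0,0,0,0,0,1],
  [1,0,0,0,0,0,1],
  [1,0,0,0,0,0,1],
  [1,0,0,0,0,0,1],
  [1,0,0,0,0,0,1],
  [1,0,0,0,0,0,1],
  [1,0,0,0,0,0,0],
  [1,0,0,0,0,0,0],
])

```text
t: 18.58
tool_pos: [0.5034, 0.0493, 0.1791]
tcp_rot: [0.0, 0.857, 0.516, -0.001]
ft_force: [-1.3, -0.0, -0.1]
opening: 0.0942
grasp_force: 0.0
```

Run:
```python
from h import *
togo([.5049,.0491,.005],-28)
im=eyes.get_image("wrist");P=cloud(im);s=cv2.cvtColor(im["frame"],cv2.COLOR_RGB2HSV)[...,1]
print(rect(P,s>50,.02,.034,(.4,.6,-.05,.15)))
im=eyes.get_image("top");P=cloud(im);s=cv2.cvtColor(im["frame"],cv2.COLOR_RGB2HSV)[...,1]
print(rect(P,s>50,.02,.034,(.4,.6,-.05,.15)))
```

```text
t18.58 tcp [0.5034 0.0493 0.1791] yawy -27.94 tilt [-1.2 -0.9] units [0.031 0.063 6.963] turn 0.012 op 0.0942 F [-1.3 -0.  -0.1]
{'n': 4808, 'c': array([502.2,  48.9]), 'wh': array([139.5,  53.9]), 'ang': 61.5, 'z': array([22.1, 26.6, 27.6]), 'mean': array([504.2,  52.2,  26. ])}
{'n': 81, 'c': array([482.8,  -6.1]), 'wh': array([41.9, 17.8]), 'ang': -27.6, 'z': array([23.7, 26.2, 29.1]), 'mean': array([487.4, -11.1,  26.2])}
```

servo_tool([
  [1,0.03,0.06,0.95,0,0,0],
  [1,0,0,0.95,0,0,0],
  [1,0,0,0.95,0,0,0],
  [1,0,0,0.95,0,0,0],
  [1,0,0,0.95,0,0,0],
  [1,0,0,0.95,0,0,0],
  [1,0,0,0.7,0,0,0],
  [1,0,0,0.4,0,0,0],
  [1,0,0,0.15,0,0,0],
  [0.3,0,0,0,0,0,0],
  [-1,0,0,0,0,0,0],
  [-1,0,0,0,0,0,0],
  [-1,0,0,0,0,0,0],
  [-1,0,0,0,0,0,0],
  [-1,0,0,0,0,0,0],
  [-1,0,0,0,0,0,0],
  [-1,0,0,0,0,0,0],
  [-1,0,0,0,0,0,0],
], newtons=30)

```text
t: 20.18
tool_pos: [0.5055, 0.0495, 0.0065]
tcp_rot: [-0.0, 0.858, 0.514, 0.0]
ft_force: [-2.0, 0.9, 7.3]
opening: 0.054
grasp_force: 30.0
```

servo_tool([
  [-1,0,0,-0.5,0,0,0],
  [-1,0,0,-0.9,0,0,0],
  [-1,0,0,-0.9,0,0,0],
  [-1,0,0,-0.7,0,0,-0.92],
  [-1,0,0,0,0,0,-0.92],
  [-1,0,0,0,0,0,-0.92],
  [-1,0,0,0,0,0,-0.92],
  [-1,0,0,0,0,0,-0.92],
  [-1,0,0,0,0,0,0],
  [-1,0,0,0,0,0,0],
])

```text
t: 21.02
tool_pos: [0.5055, 0.0491, 0.0818]
tcp_rot: [0.0, 0.739, 0.674, 0.0]
ft_force: [-0.3, -0.8, -1.8]
opening: 0.0538
grasp_force: 30.0
```

```bash
python3 -c "
from h import *
togo([.611,-.242,.08],-4.8)"
```

```text
t21.02 tcp [0.5055 0.0491 0.0818] yawy -5.26 tilt [0.4 0.1] units [-11.209   5.269   0.073] turn -0.093 op 0.0538 F [-0.3 -0.8 -1.8]
```

servo_tool([
  [-1,-0.8,0.376,0,0,0,-0.09],
  [-1,-0.8,0.376,0,0,0,0],
  [-1,-0.8,0.376,0,0,0,0],
  [-1,-0.8,0.376,0,0,0,0],
  [-1,-0.8,0.376,0,0,0,0],
  [-1,-0.8,0.376,0,0,0,0],
  [-1,-0.8,0.376,0,0,0,0],
  [-1,-0.8,0.376,0,0,0,0],
  [-1,-0.8,0.376,0,0,0,0],
  [-1,-0.8,0.376,0,0,0,0],
  [-1,-0.8,0.376,0,0,0,0],
  [-1,-0.8,0.376,0,0,0,0],
  [-1,-0.8,0.376,0,0,0,0],
  [-1,-0.8,0.376,0,0,0,0],
  [-1,0,0,0,0,0,0],
  [-1,0,0,0,0,0,0],
  [-1,0,0,0,0,0,0],
])

```text
t: 22.43
tool_pos: [0.6136, -0.24, 0.0811]
tcp_rot: [-0.0, 0.736, 0.677, -0.0]
ft_force: [-0.4, 0.3, -1.7]
opening: 0.0538
grasp_force: 30.0
```

Run:
```python
from h import *
togo([.611,-.242,.0135],-4.8)
im=eyes.get_image("wrist");save(im,"w5");P=cloud(im);s=cv2.cvtColor(im["frame"],cv2.COLOR_RGB2HSV)
print(rect(P,s[...,1]>50,.06,.12,(.5,.75,-.4,-.1)));print(rect(P,(s[...,2]<130)&(s[...,1]<40),.003,.02,(.48,.75,-.4,-.1)))
```

```text
t22.43 tcp [ 0.6136 -0.24    0.0811] yawy -4.74 tilt [-0.6  0.1] units [-0.089 -0.094  2.705] turn 0.013 op 0.0538 F [-0.4  0.3 -1.7]
{'n': 14190, 'c': array([ 615.7, -223.9]), 'wh': array([103.6,  57.4]), 'ang': 85.2, 'z': array([ 96.5, 101.1, 102. ]), 'mean': array([ 614.7, -218.5,  100.5])}
{'n': 8097, 'c': array([ 610.8, -210.2]), 'wh': array([130.5, 125.4]), 'ang': -4.8, 'z': array([ 5.9,  7.1, 12.9]), 'mean': array([ 605.8, -182.7,    8.5])}
```

View pics/w5.png

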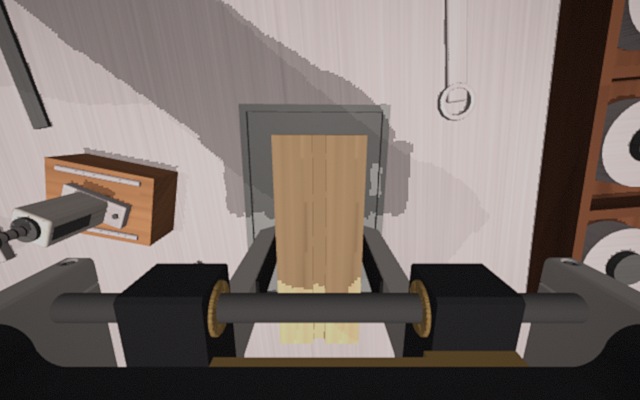

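The wrist view shows the rail at (320,215), square over the tray, whose far edge is at row 105 and sides at columns 245 and 385. I lower it.

servo_tool([
  [-1,-0.09,-0.09,0.6,0,0,0],
  [-1,0,0,0.6,0,0,0],
  [-1,0,0,0.6,0,0,0],
  [-1,0,0,0.4,0,0,0],
  [-1,0,0,0.2,0,0,0],
  [-1,0,0,0.15,0,0,0],
  [-1,0,0,0.1,0,0,0],
  [-1,0,0,0,0,0,0],
  [-1,0,0,0,0,0,0],
])

```text
t: 23.23
tool_pos: [0.6116, -0.2427, 0.0154]
tcp_rot: [0.0, 0.735, 0.678, 0.0]
ft_force: [-0.6, 0.2, 0.0]
opening: 0.0536
grasp_force: 30.0
```

servo_tool([
  [-1,0,0,0.05,0,0,0],
  [-1,0,0,0.03,0,0,0],
  [-1,0,0,0,0,0,0],
  [-1,0,0,0,0,0,0],
])

```text
t: 23.57
tool_pos: [0.6114, -0.2426, 0.0131]
tcp_rot: [0.0, 0.735, 0.678, 0.0]
ft_force: [0.1, 0.1, -1.6]
opening: 0.0539
grasp_force: 30.0
```

servo_tool([
  [-1,0,0,0.03,0,0,0],
  [-1,0,0,0,0,0,0],
  [-1,0,0,0,0,0,0],
])

```text
t: 23.82
tool_pos: [0.6115, -0.2426, 0.0125]
tcp_rot: [0.0, 0.735, 0.678, 0.0]
ft_force: [-2.0, 1.6, 4.7]
opening: 0.0537
grasp_force: 30.0
```

servo_tool([
  [0.3,0,0,0,0,0,0],
  [0.45,0,0,0,0,0,0],
  [0.5,0,0,0,0,0,0],
  [0.5,0,0,0,0,0,0],
  [0.5,0,0,0,0,0,0],
  [0.5,0,0,-0.4,0,0,0],
  [0.5,0,0,-1,0,0,0],
  [0.5,0,0,-1,0,0,0],
  [0.5,0,0,-1,0,0,0],
  [0.5,0,0,-1,0,0,0],
  [0.5,0,0,-1,0,0,0],
  [0.5,0,0,-1,0,0,0],
  [0.5,0,0,0,0,0,0],
  [0.5,0,0,0,0,0,0],
  [0.5,0,0,0,0,0,0],
])

```text
t: 25.07
tool_pos: [0.6111, -0.2423, 0.1722]
tcp_rot: [-0.0, 0.735, 0.678, 0.0]
ft_force: [-0.2, -0.6, -0.6]
opening: 0.0703
grasp_force: 0.0
```

Run:
```python
from h import *
togo([.6,-.24,.2])
im=eyes.get_image("scene");save(im,"end");P=cloud(im);s=cv2.cvtColor(im["frame"],cv2.COLOR_RGB2HSV)[...,1]
print("rail",rect(P,s>50,.025,.04,(.5,.75,-.4,-.1)));B=(.38,.48,-.26,-.16)
print("sleeve",rect(P,s<80,.094,.101,B));print("cap",rect(P,s<80,.115,.13,B))
im=eyes.get_image("wrist");P=cloud(im);s=cv2.cvtColor(im["frame"],cv2.COLOR_RGB2HSV)[...,1]
print("rail",rect(P,s>50,.025,.04,(.5,.75,-.4,-.1)))
```

```text
t25.07 tcp [ 0.6111 -0.2423  0.1722] yawy -4.65 tilt [-0.1  0.2] units [ 0.058 -0.452 -1.114] turn None op 0.0703 F [-0.2 -0.6 -0.6]
rail {'n': 715, 'c': array([ 608.1, -294.3]), 'wh': array([55.3, 38.3]), 'ang': -5.6, 'z': array([27.7, 31.2, 32.8]), 'mean': array([ 608.8, -294.5,   30.8])}
sleeve None
cap None
rail {'n': 5219, 'c': array([ 610.1, -244.8]), 'wh': array([139.9,  54. ]), 'ang': 85.2, 'z': array([27.9, 32.6, 33.6]), 'mean': array([ 610.6, -240.3,   31.9])}
```

View pics/end.png

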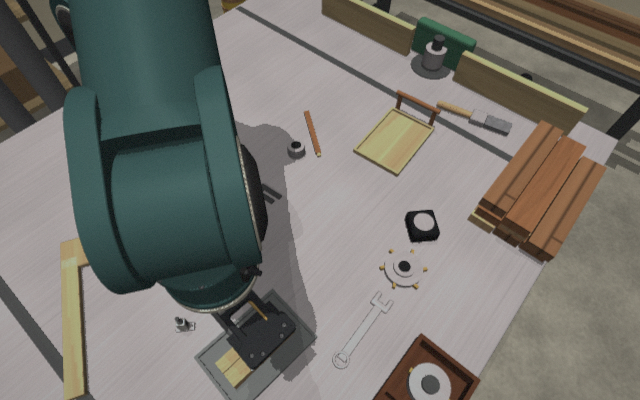

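The rail lies flat in the recut tray at scene pixel (235,365), and the bystanders look unmoved. The arm hides the gauge here, so I check it with the wrist camera and hand in if it is standing.

Run:
```python
from h import *
B=(.38,.49,-.27,-.16);im=eyes.get_image("wrist");P=cloud(im);s=cv2.cvtColor(im["frame"],cv2.COLOR_RGB2HSV)[...,1]
r=rect(P,s<80,.094,.101,B);print(r,rect(P,s<80,.115,.13,B),rect(P,s>80,.033,.046,(.36,.51,-.29,-.13)))
if r is not None and abs(r["c"]-[433,-213]).max()<8: print(manip.finish_job())
```

```text
{'n': 350, 'c': array([ 433.1, -213.5]), 'wh': array([24.7, 20.4]), 'ang': -30.1, 'z': array([ 95.4,  98.2, 100.2]), 'mean': array([ 437.5, -212.8,   98. ])} {'n': 161, 'c': array([ 433.2, -213.8]), 'wh': array([11.3, 10.3]), 'ang': 14.3, 'z': array([120.1, 122.6, 123.5]), 'mean': array([ 434. , -213.6,  122.2])} {'n': 2097, 'c': array([ 432.7, -212.5]), 'wh': array([86.3, 59.2]), 'ang': -16.8, 'z': array([39.1, 40.6, 41.6]), 'mean': array([ 444.1, -208.3,   40.3])}
the job is handed in; nothing more can be done
None
```

The job is handed in, though no verdict came back: the groove measured about 5 mm, so the rail lies groove up in the recut tray, and the gauge is back on its stand with the reading kept.

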